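# Push the cabin filter cassette home and lock it

## Robot

A 6-joint arm with a two-finger parallel gripper is mounted at the origin on the work surface. World frame = base frame: x ahead of the robot, y to its left, z up, the work surface at z = 0. Lengths are in m, angles in degrees, forces in N, time in s.
With the tool pointing down it reaches from about 0.275 to 0.775 m from the base axis. Payload 14.6 kg.
Tool frame: the origin (TCP) lies midway between the tips of the shut fingers; the grasp point (between the pads) lies 19 mm behind it (r.grip_depth is the distance from the TCP to the grasp point, in m); y points along the fingers, x is the direction in which the jaws open and shut, and the axes are right-handed (so a half turn about y gives the same grasp; the last joint's range is limited). The gripper opens to 85 mm and grips with 20 to 120 N. Pads are 22 mm wide; open, the fingers measure 114 mm over their backs; the gripper's body (76 mm by 85 mm) begins 54 mm behind the grasp point. The pads swing forward as they close: fully open they stand 13 mm farther back than shut.
Start: joints at [-81.148, 15.075, -2.767, 72.158, 0, 81.102], TCP at [0.16, -0.5, 0.231] pointing down, gripper open.
Joint ranges: [-151.79, 151.79], [-50.71, 97.33], [-67.44, 78.34], [-121.81, 120.89], [-77.56, 73.72], [-180, 180]. Speed limits (degrees/s): [108.29, 108.29, 147.25, 159.86, 180, 180].

## Interface

Orientations are given as [roll, pitch, yaw] about the fixed x, y, z axes, in that order (R = Rz(yaw) Ry(pitch) Rx(roll)).
In Python, from bench import r gives the robot as it stands.
- The arm moves only by the tool send_rows, never from a script. Its argument "plan" is a list of rows, each an object of numbers: "tx", "ty", "tz": the shift along the world's x, y, z as a fraction of full scale; "wx", "wy", "wz": the turn, a rotation vector about the world's x, y, z as a fraction of full scale. In form: [{"tx": .., "ty": .., "tz": .., "wx": .., "wy": .., "wz": ..}, ...]. A call has exactly 8 rows; each row is the pose to reach, as a shift and turn from the pose commanded when the call began; what a row does not reach only later rows make up. Full scale, the value 1, is 0.1 m for a shift and 90 degrees for a turn. A row lasts 1/10 s, in which the tool goes at most 50 mm and 8.59 degrees, less where a joint would pass 70% of its speed; a pose out of reach is approached as far as the arm can. A call with a number of a shift or a turn outside -1 to 1 is refused whole. A call with a gripper value outside its range is refused whole. "grip" is the opening, from -1 (shut) to 1 (fully open), so that 0 is half open, set as the call begins (left out, the last holds). The fingers move at their own pace and stop on an object; "newtons" is the grip in N (left out, the last holds). Time passes only in rows, so rows that repeat a pose let the fingers close, or fill a call up. It gives the time, the measured TCP pose, the force and the opening at its end, in the units of the state.
- r.observe(): the state, without advancing time (a new reading comes with each control period).
- r.snapshot(name): name is "scene" or "top" or "wrist"; returns the picture (400x640x3 uint8, blue, green, red); there is no depth.
- r.camera_params(name): a dict with "K" (3x3 intrinsics, pixels), "distortion" ([k1, k2, p1, p2, k3] as OpenCV has them; the pictures are not rectified), "rvec" (rotation vector, rad) and "tvec" (3), from world to camera coordinates, as OpenCV has them. Camera axes: x right, y down, z forward; pixel columns grow to the right and rows downward; lengths in m; the calibration is good to about 2 mm. A picture is of the moment at which its call begins: read the wrist's pose just before it. camera_params takes no time and is no camera call; for the wrist camera it gives the pose at the moment of the call.
- r.hand_in(): hands the job in, once; it reports no verdict.
Trained networks look in the newest picture that a camera, given by its name, has taken for a name from the list of things; names that differ only in an ending like _2 or _b are one class to them, and where a whole thing is asked for, a point or a joint stands for the part that bears it (a point fixed in the world has none). Each returns a list of dicts, best first, with "p" (0 to 1); they miss things now and then, are a little off and sometimes report something else, mostly with a low value. They report only what shows in the picture. A call takes as long as a camera call. They do not tell look-alikes from the thing itself.
- r.spot_in(name, camera): "box" ([left, top, right, bottom] in pixels, round what is visible of it).
- r.silhouettes(name, camera): "region" (400x640 bool, what is visible of it) and "box" ([left, top, right, bottom] in pixels, round what is visible of it).
The state is a dict: "time_s": time; "joints": joint angles; "qvel": joint speeds; "joint_efforts": joint torques, N m; "ee_pos": TCP position; "eef_rot": TCP orientation; "ft_force": force on the tool from outside, world axes, zero at the start; "wrist_torque": the same for the moment, N m; "grip_width": opening from 0.0 (shut) to 1.0 (fully open).
Only numpy, scipy, OpenCV 4.12 (cv2) and the standard library are available. Lean on these libraries where they do the work, as an engineer would, in place of code of your own. Each camera call takes 0.05 s, during which the arm holds its last target.

## Task

The new green-framed filter cassette has been started in the guides of the grey blower unit. Push it fully home, until its white-marked end is flush with the mouth of the unit: push on the middle of that end, because it cocks and jams in its guides when pushed off-centre, and do not force it. Then slide the orange lock fully across in front of it, and leave the other things on the bench where they are.

Things in the scene. Friction and masses are not known exactly. Their poses are not given: they have to be found in the camera images.
- unit: Vehicle blower unit, grey plastic on a black round fan scroll, fixed on the bench. Origin on the bench, vertically under the middle of the filter guide's mouth. x points into the guide (push direction), y to the left seen along the push, z up. Highest parts: deck 191 mm above the bench and 178 mm wide, lock housing 193 mm. The open air intake in the deck shows the cassette inside.
- mouth (a point): Middle of the mouth of the filter guide, on the guide floor, 152 mm above the bench; axes as the unit's. The floor reaches 75 mm out of the mouth as a sill. The guide is 34 mm high and 190 mm deep to a rigid stop; two pads at the mouth (25 mm deep) and two rails from 105 mm in guide the cassette, 151 mm apart; between them the sides are open, so that a cocked cassette catches a front corner on the end of a rail.
- cassette_end (a point): Middle, in width and height, of the filter cassette's outer end face (white mark 40 mm wide), 167 mm above the bench; x along the cassette into the unit. Loose rigid slab 190 long x 146 wide x 30 mm, 0.25 to 0.5 kg, green frame, pale pleats, smooth plastic end; its first 40 to 65 mm start in the guide, with 2.5 mm of play either side. Home: this end face lies at the mouth plane (x = 0 of the unit).
- lock (a joint): Travel of the orange lock slide in m: 0 open (starts within 0.003), 0.020 fully across (towards +y of the unit). It stays where left; about 2 N of friction. Its bolt runs 3 to 11 mm in front of the mouth plane and passes before the cassette's -y corner only when the cassette is home; otherwise it stops against the cassette's side.
- lock_rib (a point): Middle of the top of the raised rib on the orange lock slide, 190 mm above the bench; axes as the unit's. The rib is 8 mm thick along y, 42 mm along x and stands 9 mm above the slide's thin plate, which reaches 3 mm out on the rib's outer (-y) side. Push the rib's outer side towards +y of the unit.
- trough (a point): Middle of the floor of the lock's trough, 177 mm above the bench; axes as the unit's. The trough is the recess in which the rib slides: 80 mm long along y, 44 mm wide along x, between walls 16 mm high (3 mm higher than the rib), open at its outer (-y) end. The lock housing around it is 56 x 80 mm, on the -y side of the mouth.
- used_filter_c (a point): Centre of the used filter, a grey frame with brown pleats, 190 x 146 x 30 mm, lying on the bench. A bystander.
- tin_c (a point): Centre of a yellow and red tin, 90 mm across and 70 mm high, standing on the bench. A bystander.
- fluid_bottle_c (a point): A point 80 mm up in a standing white and blue fluid bottle, 65 x 100 mm, 214 mm high. A bystander.
- cartridge_c (a point): Middle of the barrel of a standing white and orange sealant cartridge, 50 mm across, 300 mm high with its nozzle. A bystander.
Mind the look-alikes: they are no part of the job. What is shaped like the part that bears cassette_end but blue or pink is not meant.

How it is judged:
By the outcome, as a careful person would: the job done as asked, in the order asked, and still so for the second after the job is handed in, with the robot touching nothing.
It also fails if it takes over 40 s, if anything falls off the work surface, if the arm or the gripper's body presses on something with over 40 N, if the wrist force passes 120 N, or if a joint passes its speed limit or range.

## Working session

There is one attempt and no reset: what is moved stays moved. The work goes in short steps, Python scripts to look and compute and a tool call to move; the robot and the scene stay as the last step left them, time stands still between calls to the robot, and variables do not carry over. Pictures are saved under pics/ and viewed, and the job is handed in when it is done.

Besides the shell and the picture viewer there is one more tool, called after ">>>" as name(argument=value, ...), one argument or row to a line, values as JSON. send_rows: Moves the arm, as the interface text tells. Shift numbers are shares of 0.1 m and turn numbers shares of 90 degrees, none past 1 either way. Its arguments: {"type":"object","properties":{"plan":{"type":"array"},"grip":{"type":"number"},"newtons":{"type":"number"}},"required":["plan"]}

```bash
ls; mkdir -p pics
python3 - <<'E'
from bench import r
import cv2
print(r.observe())
for n in ["scene","top","wrist"]:
    im=r.snapshot(n); cv2.imwrite(f"pics/{n}0.png",im)
    p=r.camera_params(n); print(n,p)
E
```

```text
pics
{'time_s': 0.0, 'joints': array([-8.11484504e+01,  1.50983529e+01, -2.80600429e+00,  7.21586063e+01,
       -7.84464841e-04,  8.11016852e+01]), 'qvel': array([ 0.0021939 , -0.04689144, -0.18686022,  0.02586359,  0.06244992,
        0.01178339]), 'joint_efforts': array([-7.39620773e-04, -6.37608933e+01,  3.84564543e+01,  1.34561947e-02,
       -2.96309117e-04, -1.99416087e-05]), 'ee_pos': array([ 0.15999523, -0.49971539,  0.2308151 ]), 'eef_rot': array([-8.99910357e+01,  6.23270634e-02, -7.22501303e+01]), 'ft_force': array([-0.02983555,  0.05341135,  0.51259253]), 'wrist_torque': array([-0.01002083,  0.02440933,  0.01772619]), 'grip_width': 1.000619670409663}
scene {'K': array([[487.62997359,   0.        , 314.54819856],
       [  0.        , 487.62997359, 203.28946965],
       [  0.        ,   0.        ,   1.        ]]), 'distortion': array([-0.03567924,  0.        ,  0.        ,  0.        ,  0.        ]), 'rvec': array([ 2.39665415,  0.77430485, -0.28036417]), 'tvec': array([-0.43376461, -0.13164772,  1.86983321])}
top {'K': array([[474.59424405,   0.        , 321.28271256],
       [  0.        , 474.59424405, 200.45478004],
       [  0.        ,   0.        ,   1.        ]]), 'distortion': array([0.00297879, 0.        , 0.        , 0.        , 0.        ]), 'rvec': array([ 2.15664207, -2.18953171,  0.13010672]), 'tvec': array([0.01154145, 0.51562628, 1.52052976])}
wrist {'K': array([[328.09983975,   0.        , 322.37235015],
       [  0.        , 328.09983975, 203.13301355],
       [  0.        ,   0.        ,   1.        ]]), 'distortion': array([-0.03892583,  0.        ,  0.        ,  0.        ,  0.        ]), 'rvec': array([-2.31836131,  1.69152701,  0.27263561]), 'tvec': array([-0.52567996, -0.04102132,  0.38025322])}
```

View pics/scene0.png

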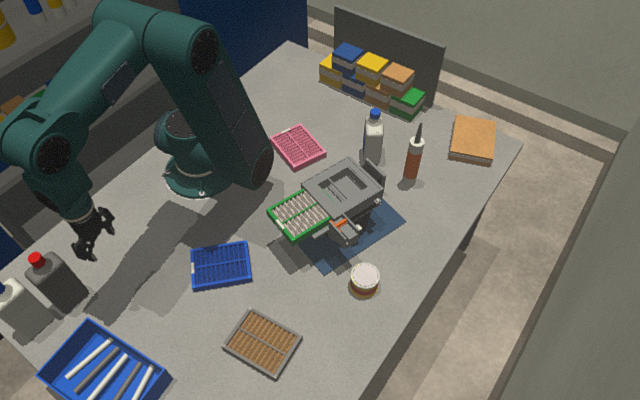

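View pics/top0.png

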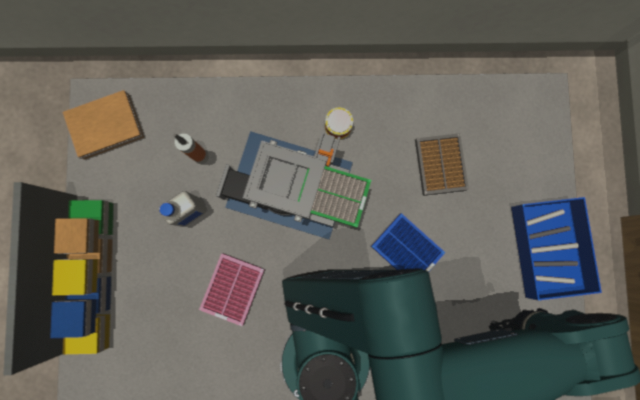

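View pics/wrist0.png

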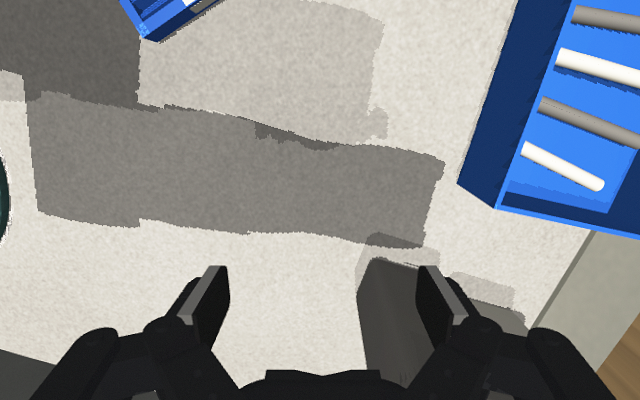

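```bash
cat > h.py <<'E'
import numpy as np, cv2
def ray(p,uv):
    K,d=p["K"],p["distortion"]
    n=cv2.undistortPoints(np.array([[uv]],float),K,d)[0,0]
    R=cv2.Rodrigues(np.array(p["rvec"]))[0]; t=np.array(p["tvec"])
    return -R.T@t, R.T@np.array([n[0],n[1],1.])
def onz(p,uv,z):
    c,d=ray(p,uv); return c+d*(z-c[2])/d[2]
def proj(p,X):
    return cv2.projectPoints(np.array(X,float).reshape(-1,3),np.array(p["rvec"]),np.array(p["tvec"]),p["K"],p["distortion"])[0][:,0]
def crop(im,x0,y0,x1,y1,s,fn):
    cv2.imwrite(fn,cv2.resize(im[y0:y1,x0:x1],None,fx=s,fy=s,interpolation=cv2.INTER_CUBIC))
E
python3 - <<'E'
import cv2
from h import *
crop(cv2.imread("pics/top0.png"),210,100,380,245,4.6,"pics/topc.png")
crop(cv2.imread("pics/scene0.png"),255,140,415,260,5,"pics/scenec.png")
E
```

```text
(no output)
```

View pics/topc.png

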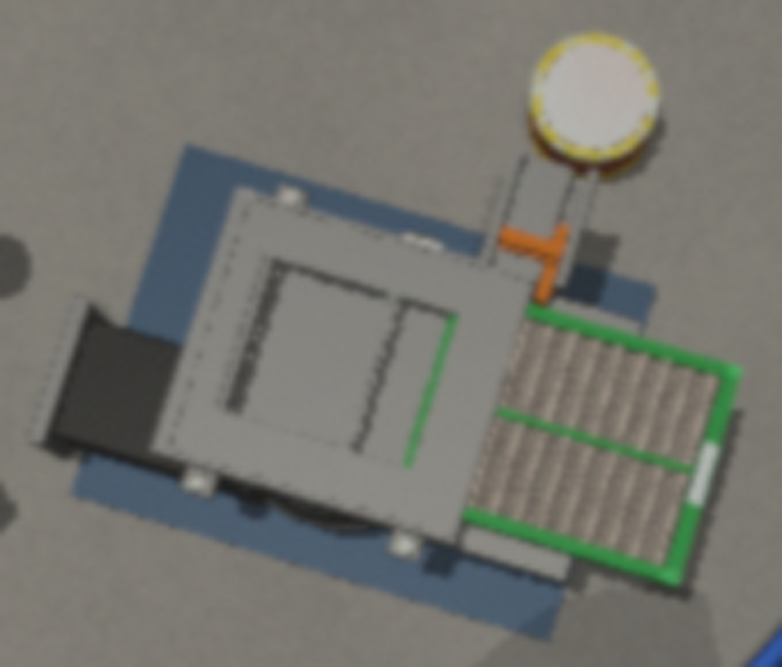

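View pics/scenec.png

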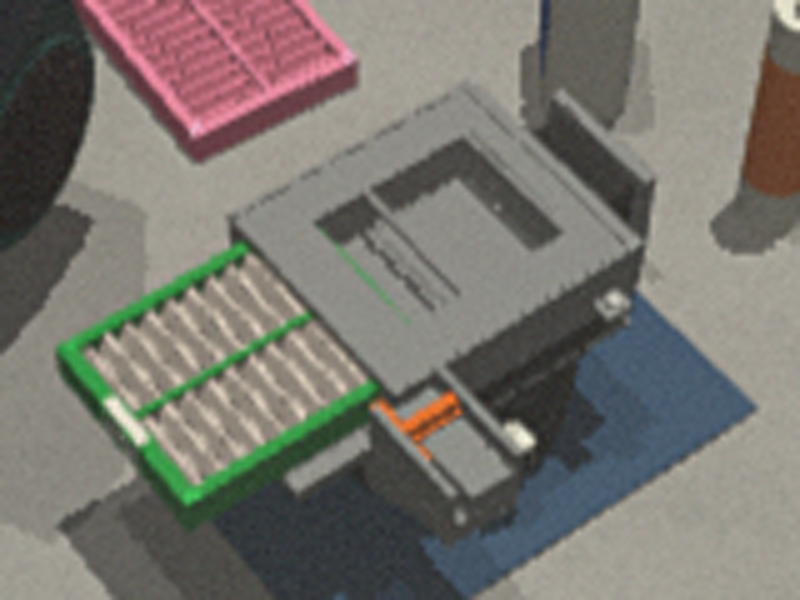

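Run:
```python
from bench import r
from h import *
p=r.camera_params("top")
f=lambda u,v,z:onz(p,(210+(u+.5)/4.6-.5,100+(v+.5)/4.6-.5),z)
for nm,a in dict(deck=[(240,188),(538,272),(456,541),(155,450)],).items():
    for q in a: print(nm,f(*q,.191))
for q in [(742,368),(680,583),(527,308),(465,518)]: print("cas",f(*q,.182))
for q in [(563,228),(503,235),(556,255)]: print("rib",f(*q,.19))
a=f(742,368,.182);b=f(680,583,.182);print((a+b)/2,np.linalg.norm(a-b),np.degrees(np.arctan2(*(b-a)[1::-1])))
a=f(538,272,.191);b=f(456,541,.191);print((a+b)/2,np.linalg.norm(a-b),np.degrees(np.arctan2(*(b-a)[1::-1])))
q=r.camera_params("wrist");print("camw",ray(q,(320,200)))
c=r.camera_params("scene")
# scene check of white mark / corners
g=lambda u,v,z:onz(c,(255+(u+.5)/5-.5,140+(v+.5)/5-.5),z)
print("scene cas corners",g(60,350,.182),g(188,497,.182))
print("scene deck",g(232,215,.191),g(400,395,.191))
```

```text
deck [0.67873558 0.17875628 0.191     ]
deck [ 0.62152709 -0.01141667  0.191     ]
deck [0.44991628 0.04326203 0.191     ]
deck [0.51043711 0.23287775 0.191     ]
cas [ 0.55902392 -0.14150309  0.182     ]
cas [ 0.42173512 -0.09839239  0.182     ]
cas [ 0.59990113 -0.00419034  0.182     ]
cas [0.46512487 0.03746501 0.182     ]
rib [ 0.65016496 -0.02797361  0.19      ]
rib [0.64610248 0.01059234 0.19      ]
rib [ 0.63262578 -0.02316684  0.19      ]
[ 0.49037952 -0.11994774  0.182     ] 0.1438983925682186 162.56694537747566
[0.53572169 0.01592268 0.191     ] 0.18011116495763338 162.32706202088906
camw (array([ 0.23738538, -0.47569722,  0.37413234]), array([-0.29333481, -0.08703932, -0.95211465]))
scene cas corners [ 0.42631076 -0.09733183  0.182     ] [ 0.55809463 -0.13705388  0.182     ]
scene deck [0.45300701 0.0461888  0.191     ] [ 0.62219781 -0.00774288  0.191     ]
```

>>> send_rows(
  plan=[
    {"tx":0.13,"ty":0.13,"wz":0.08},
    {"tx":0.26,"ty":0.26,"wz":0.16},
    {"tx":0.4,"ty":0.4,"wz":0.24},
    {"tx":0.52,"ty":0.52,"wz":0.32},
    {"tx":0.65,"ty":0.65,"wz":0.4},
    {"tx":0.78,"ty":0.78,"wz":0.48},
    {"tx":0.9,"ty":0.9,"wz":0.55},
    {"tx":1,"ty":1,"wz":0.607},
  ],
  grip=-1,
)

```text
schema error: expected keys tx, ty, tz, wx, wy, wz
```

>>> send_rows(
  plan=[
    {"tx":0.13,"ty":0.13},
    {"tx":0.26,"ty":0.26},
    {"tx":0.4,"ty":0.4},
    {"tx":0.52,"ty":0.52},
    {"tx":0.65,"ty":0.65},
    {"tx":0.78,"ty":0.78},
    {"tx":0.9,"ty":0.9},
    {"tx":1,"ty":1},
  ],
)

```text
schema error: expected keys tx, ty, tz, wx, wy, wz
```

>>> send_rows(
  plan=[
    {"tx":0.13,"ty":0.13},
    {"tx":0.26,"ty":0.26},
    {"tx":0.4,"ty":0.4},
    {"tx":0.52,"ty":0.52},
    {"tx":0.65,"ty":0.65},
    {"tx":0.78,"ty":0.78},
    {"tx":0.9,"ty":0.9},
    {"tx":1,"ty":1},
  ],
)

```text
schema error: expected keys tx, ty, tz, wx, wy, wz
```

Run:
```python
from bench import r
import cv2,pickle
o=r.observe();print(o["time_s"],o["ee_pos"],o["eef_rot"],o["ft_force"],o["grip_width"])
p=r.camera_params("wrist");im=r.snapshot("wrist");cv2.imwrite("pics/w1.png",im);pickle.dump(p,open("w1.pkl","wb"))
```

```text
0.15 [ 0.16001312 -0.49980737  0.23093195] [-8.99933331e+01  4.57804016e-02 -7.22500357e+01] [-0.00236381  0.88275748  0.24367171] 0.9957302309449918
```

View pics/w1.png

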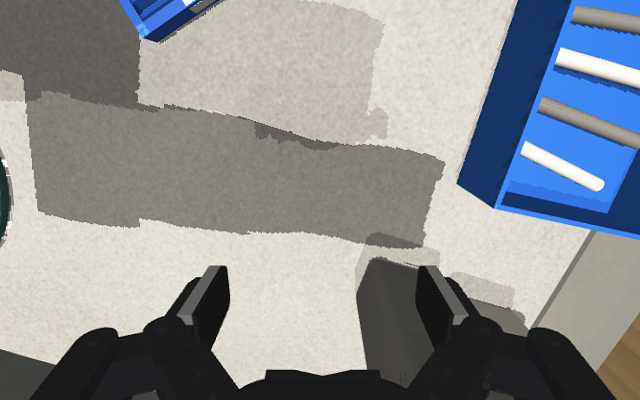

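All keys are needed in each row; the picture is unchanged (arm still at the start).

>>> send_rows(
  plan=[
    {"tx":0.13,"ty":0.13,"tz":0,"wx":0,"wy":0,"wz":0.08},
    {"tx":0.26,"ty":0.26,"tz":0,"wx":0,"wy":0,"wz":0.16},
    {"tx":0.4,"ty":0.4,"tz":0,"wx":0,"wy":0,"wz":0.24},
    {"tx":0.52,"ty":0.52,"tz":0,"wx":0,"wy":0,"wz":0.32},
    {"tx":0.65,"ty":0.65,"tz":0,"wx":0,"wy":0,"wz":0.4},
    {"tx":0.78,"ty":0.78,"tz":0,"wx":0,"wy":0,"wz":0.48},
    {"tx":0.9,"ty":0.9,"tz":0,"wx":0,"wy":0,"wz":0.55},
    {"tx":1,"ty":1,"tz":0,"wx":0,"wy":0,"wz":0.607},
  ],
  grip=-1,
)

```text
time_s: 1.0
ee_pos: [0.2606, -0.3993, 0.2312]
eef_rot: [-90.0, 0.0, -17.3]
ft_force: [1.1, -0.7, 0.1]
grip_width: -0.003
```

>>> send_rows(
  plan=[
    {"tx":0.13,"ty":0.13,"tz":0,"wx":0,"wy":0,"wz":0},
    {"tx":0.26,"ty":0.26,"tz":0,"wx":0,"wy":0,"wz":0},
    {"tx":0.4,"ty":0.4,"tz":0,"wx":0,"wy":0,"wz":0},
    {"tx":0.52,"ty":0.52,"tz":0,"wx":0,"wy":0,"wz":0},
    {"tx":0.65,"ty":0.65,"tz":0,"wx":0,"wy":0,"wz":0},
    {"tx":0.78,"ty":0.78,"tz":0,"wx":0,"wy":0,"wz":0},
    {"tx":0.9,"ty":0.9,"tz":0,"wx":0,"wy":0,"wz":0},
    {"tx":1,"ty":1,"tz":0,"wx":0,"wy":0,"wz":0},
  ],
)

```text
time_s: 1.8
ee_pos: [0.3606, -0.2993, 0.2312]
eef_rot: [-90.0, 0.0, -17.6]
ft_force: [0.8, -0.2, -0.9]
grip_width: 0.001
```

>>> send_rows(
  plan=[
    {"tx":0.13,"ty":0.13,"tz":0,"wx":0,"wy":0,"wz":0},
    {"tx":0.26,"ty":0.26,"tz":0,"wx":0,"wy":0,"wz":0},
    {"tx":0.4,"ty":0.4,"tz":0,"wx":0,"wy":0,"wz":0},
    {"tx":0.52,"ty":0.52,"tz":0,"wx":0,"wy":0,"wz":0},
    {"tx":0.65,"ty":0.65,"tz":0,"wx":0,"wy":0,"wz":0},
    {"tx":0.78,"ty":0.78,"tz":0,"wx":0,"wy":0,"wz":0},
    {"tx":0.9,"ty":0.9,"tz":0,"wx":0,"wy":0,"wz":0},
    {"tx":1,"ty":1,"tz":0,"wx":0,"wy":0,"wz":0},
  ],
)

```text
time_s: 2.6
ee_pos: [0.4606, -0.1993, 0.2312]
eef_rot: [-90.0, 0.0, -17.6]
ft_force: [-0.9, -0.3, -0.5]
grip_width: -0.001
```

Run:
```python
from bench import r
import cv2,pickle
o=r.observe();print(o["time_s"],o["ee_pos"],o["eef_rot"],o["ft_force"],o["grip_width"])
p=r.camera_params("wrist");im=r.snapshot("wrist");cv2.imwrite("pics/w2.png",im);pickle.dump(p,open("w2.pkl","wb"))
```

```text
2.6 [ 0.46056208 -0.19927398  0.23116781] [-8.99925923e+01  1.38937271e-02 -1.76042603e+01] [-0.93924913 -0.28528764 -0.48364309] -0.000843993381990468
```

View pics/w2.png

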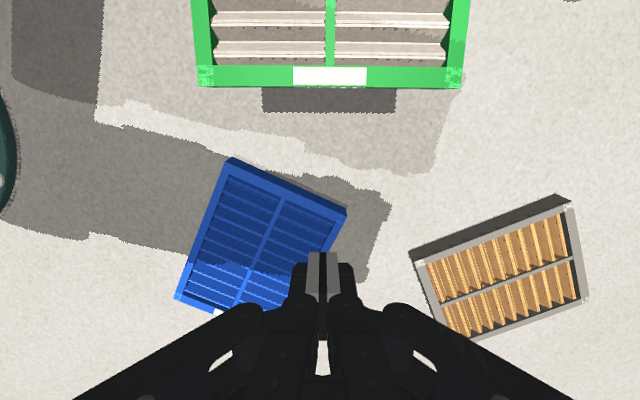

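Run:
```python
from h import *
import pickle
p=pickle.load(open("w2.pkl","rb"))
print(ray(p,(320,200))[0])
a=onz(p,(462,88),.182);b=onz(p,(198,87),.182);print(a,b,(a+b)/2,np.linalg.norm(a-b),np.degrees(np.arctan2(*(b-a)[1::-1])))
print(onz(p,(330,87),.182))
tcp=np.array([.46056,-.19927]);ux=np.array([.302,.953]);uy=np.array([-.953,.302])
d=((a+b)/2)[:2]-tcp;print(d@ux,d@uy)
```

```text
[ 0.4851986  -0.12246289  0.37435849]
[ 0.56102905 -0.14255974  0.182     ] [ 0.42052548 -0.09759365  0.182     ] [ 0.49077726 -0.12007669  0.182     ] 0.14752356786032036 162.253497156805
[ 0.4906023  -0.12016182  0.182     ]
0.08459683552528773 -0.004880670540414012
```

>>> send_rows(
  plan=[
    {"tx":0.02,"ty":0,"tz":-0.2,"wx":0,"wy":0,"wz":0},
    {"tx":0.05,"ty":0,"tz":-0.4,"wx":0,"wy":0,"wz":0},
    {"tx":0.08,"ty":0.08,"tz":-0.6,"wx":0,"wy":0,"wz":0},
    {"tx":0.12,"ty":0.2,"tz":-0.71,"wx":0,"wy":0,"wz":0},
    {"tx":0.16,"ty":0.33,"tz":-0.71,"wx":0,"wy":0,"wz":0},
    {"tx":0.2,"ty":0.45,"tz":-0.71,"wx":0,"wy":0,"wz":0},
    {"tx":0.228,"ty":0.557,"tz":-0.71,"wx":0,"wy":0,"wz":0},
    {"tx":0.228,"ty":0.557,"tz":-0.71,"wx":0,"wy":0,"wz":0},
  ],
)

```text
time_s: 3.45
ee_pos: [0.4835, -0.1431, 0.161]
eef_rot: [-90.0, -0.1, -17.5]
ft_force: [0.5, 0.1, 0.1]
grip_width: 0.004
```

```bash
cat > look.py <<'E'
import sys,pickle
from bench import r
import cv2
from h import *
n=sys.argv[1]
o=r.observe();print(o["time_s"],o["ee_pos"],o["eef_rot"],o["ft_force"],o["wrist_torque"])
for c in sys.argv[2:]:
    p=r.camera_params(c);im=r.snapshot(c);cv2.imwrite(f"pics/{n}{c}.png",im);pickle.dump(p,open(f"{n}{c}.pkl","wb"))
    if c=="top": crop(im,210,100,380,245,4.6,f"pics/{n}topc.png")
E
python3 look.py w3 wrist
```

```text
3.45 [ 0.48346492 -0.1430515   0.16103027] [-9.00008846e+01 -6.33585392e-02 -1.75195361e+01] [0.49439124 0.10560555 0.08801856] [-0.02763085 -0.05415844  0.00421034]
```

View pics/w3wrist.png

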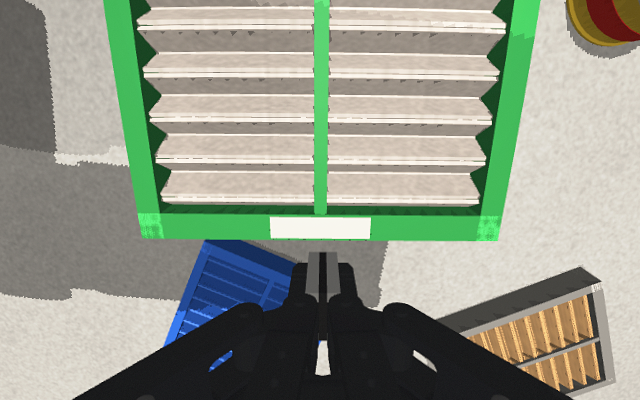

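>>> send_rows(
  plan=[
    {"tx":0.01,"ty":0.05,"tz":0,"wx":0,"wy":0,"wz":0},
    {"tx":0.03,"ty":0.1,"tz":0,"wx":0,"wy":0,"wz":0},
    {"tx":0.042,"ty":0.15,"tz":0,"wx":0,"wy":0,"wz":0},
    {"tx":0.058,"ty":0.2,"tz":0,"wx":0,"wy":0,"wz":0},
    {"tx":0.074,"ty":0.25,"tz":0,"wx":0,"wy":0,"wz":0},
    {"tx":0.09,"ty":0.3,"tz":0,"wx":0,"wy":0,"wz":0},
    {"tx":0.11,"ty":0.36,"tz":0,"wx":0,"wy":0,"wz":0},
    {"tx":0.13,"ty":0.43,"tz":0,"wx":0,"wy":0,"wz":0},
  ],
)

```text
time_s: 4.3
ee_pos: [0.496, -0.1009, 0.1603]
eef_rot: [-90.0, -0.0, -17.6]
ft_force: [-1.2, -3.0, 1.7]
grip_width: 0.001
```

```bash
python3 look.py w4 wrist top
```

```text
4.3 [ 0.49601274 -0.10092639  0.16032064] [-9.00117818e+01 -4.76258355e-03 -1.76302175e+01] [-1.18183084 -2.96259968  1.66225185] [-0.53138495  0.12516122  0.01103044]
```

View pics/w4wrist.png

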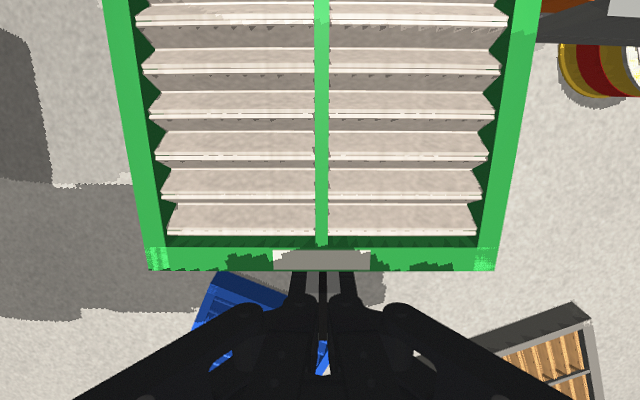

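View pics/w4topc.png

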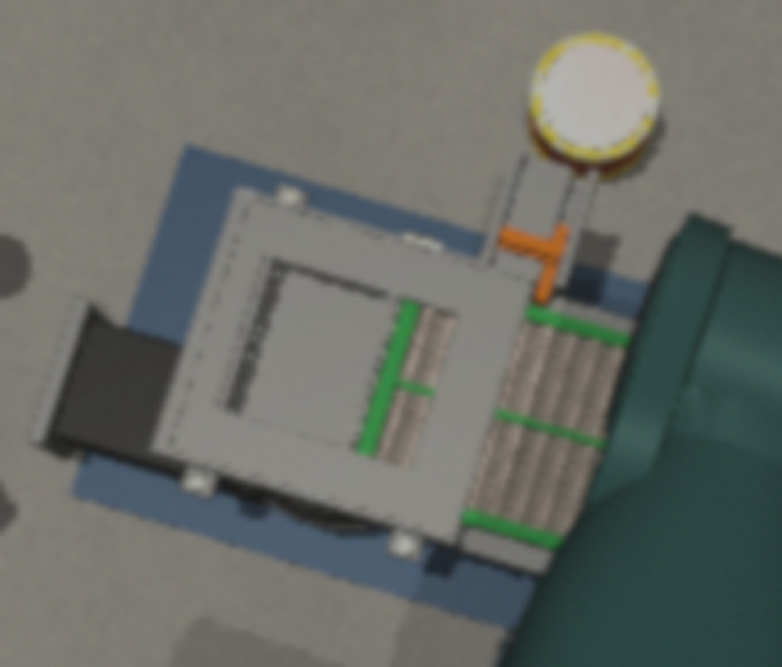

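```bash
cat > cas.py <<'E'
import sys,pickle
from h import *
def cas(f,a,b,M=(.5357,.0159)):
    p=pickle.load(open(f,"rb"));a=onz(p,a,.182);b=onz(p,b,.182)
    m=((a+b)/2)[:2];t=np.radians(72.3);ux=np.array([np.cos(t),np.sin(t)]);uy=np.array([-ux[1],ux[0]]);d=m-M
    print("mid",m,"len",np.linalg.norm(a-b),"ang",np.degrees(np.arctan2(*(b-a)[1::-1]))-90,"x",d@ux,"y",d@uy)
E
python3 -c "
from cas import *
cas('w2.pkl',(462,88),(198,87));cas('w3wrist.pkl',(497.5,240.5),(140,238.5));cas('w4wrist.pkl',(494.5,271),(147,271))"
```

```text
mid [ 0.49077726 -0.12007669] len 0.14752356786032036 ang 72.253497156805 x -0.14319775448102995 y 0.0014547533714289191
mid [ 0.48980642 -0.1197938 ] len 0.14767223421108236 ang 72.09359893491899 x -0.14322342447529768 y 0.0024656435987246484
mid [ 0.49876236 -0.09157972] len 0.1477659030411272 ang 72.34918601337392 x -0.11362205562965329 y 0.002511680393745194
```

>>> send_rows(
  plan=[
    {"tx":0.009,"ty":0.03,"tz":0,"wx":0,"wy":0,"wz":0},
    {"tx":0.018,"ty":0.06,"tz":0,"wx":0,"wy":0,"wz":0},
    {"tx":0.027,"ty":0.09,"tz":0,"wx":0,"wy":0,"wz":0},
    {"tx":0.036,"ty":0.12,"tz":0,"wx":0,"wy":0,"wz":0},
    {"tx":0.045,"ty":0.15,"tz":0,"wx":0,"wy":0,"wz":0},
    {"tx":0.054,"ty":0.18,"tz":0,"wx":0,"wy":0,"wz":0},
    {"tx":0.064,"ty":0.21,"tz":0,"wx":0,"wy":0,"wz":0},
    {"tx":0.073,"ty":0.24,"tz":0,"wx":0,"wy":0,"wz":0},
  ],
)

```text
time_s: 5.2
ee_pos: [0.5032, -0.0771, 0.1603]
eef_rot: [-90.0, 0.0, -17.6]
ft_force: [0.1, -2.0, -1.2]
grip_width: 0.0
```

>>> send_rows(
  plan=[
    {"tx":0.005,"ty":0.016,"tz":0,"wx":0,"wy":0,"wz":0},
    {"tx":0.01,"ty":0.032,"tz":0,"wx":0,"wy":0,"wz":0},
    {"tx":0.015,"ty":0.048,"tz":0,"wx":0,"wy":0,"wz":0},
    {"tx":0.02,"ty":0.064,"tz":0,"wx":0,"wy":0,"wz":0},
    {"tx":0.025,"ty":0.08,"tz":0,"wx":0,"wy":0,"wz":0},
    {"tx":0.03,"ty":0.096,"tz":0,"wx":0,"wy":0,"wz":0},
    {"tx":0.035,"ty":0.112,"tz":0,"wx":0,"wy":0,"wz":0},
    {"tx":0.04,"ty":0.128,"tz":0,"wx":0,"wy":0,"wz":0},
  ],
)

```text
time_s: 6.0
ee_pos: [0.5072, -0.0644, 0.1603]
eef_rot: [-90.0, -0.0, -17.6]
ft_force: [-0.3, -2.0, -1.4]
grip_width: 0.0
```

```bash
python3 look.py w5 wrist
```

```text
6.0 [ 0.50720351 -0.06438502  0.16027607] [-8.99972811e+01 -1.07538461e-04 -1.76227734e+01] [-0.2894378  -2.04988507 -1.41096577] [-0.3408405   0.11904279  0.006575  ]
```

View pics/w5wrist.png

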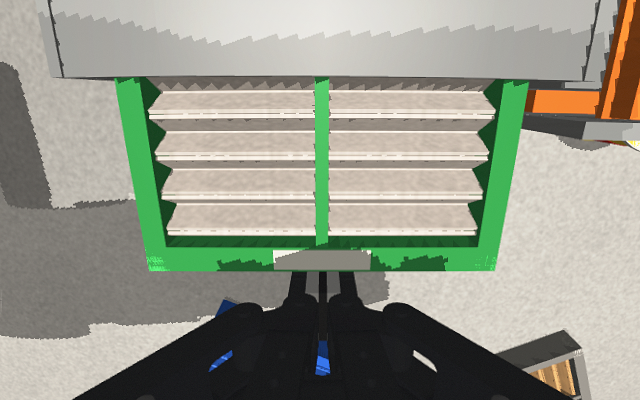

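```bash
python3 -c "
from cas import *
cas('w5wrist.pkl',(495,271),(148,271))
p=pickle.load(open('w5wrist.pkl','rb'));
for uv in [(62,77),(584,80.5)]: print(onz(p,uv,.191))
"
python3 - <<'E'
import cv2
from h import *
im=cv2.imread("pics/w5wrist.png")
crop(im,20,40,330,110,2.5,"pics/a.png");crop(im,330,0,640,160,2.5,"pics/b.png")
E
```

```text
mid [ 0.51022015 -0.05510712] len 0.1474906856561432 ang 72.36134792356111 x -0.07539246735056662 y 0.0026851540054580827
[0.45211893 0.04435445 0.191     ]
[ 0.61611228 -0.00877572  0.191     ]
```

View pics/a.png

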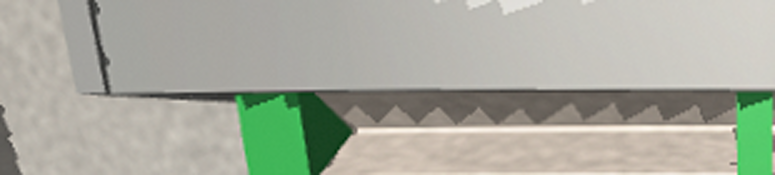

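View pics/b.png

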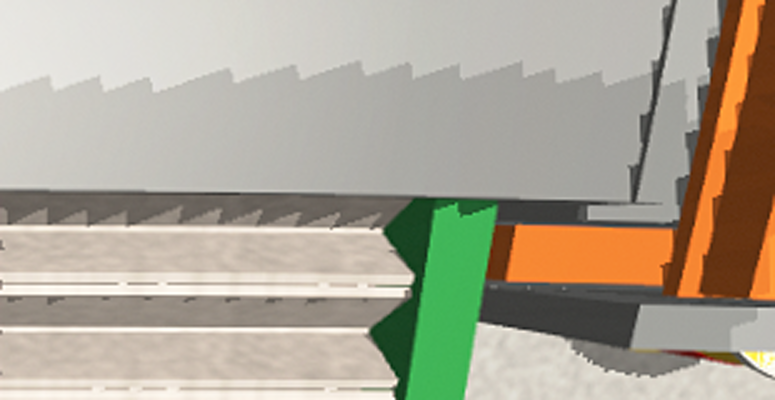

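```bash
python3 -c "
from cas import *
p=pickle.load(open('w5wrist.pkl','rb'));
a,b=[onz(p,uv,.191) for uv in [(52,77),(584,80.7)]]
print(a,b,(a+b)/2,np.linalg.norm(a-b),np.degrees(np.arctan2(*(a-b)[1::-1]))-90)
cas('w5wrist.pkl',(495,271),(148,271),((a+b)/2)[:2])
p=pickle.load(open('w4top.pkl','rb')) 
"
```

```text
[0.44883836 0.04548726 0.191     ] [ 0.61610719 -0.00883982  0.191     ] [0.53247278 0.01832372 0.191     ] 0.17587010240896542 72.00677111126035
mid [ 0.51022015 -0.05510712] len 0.1474906856561432 ang 72.36134792356111 x -0.0767202677518178 y -0.001126186477236613
```

>>> send_rows(
  plan=[
    {"tx":0.015,"ty":0.048,"tz":0,"wx":0,"wy":0,"wz":0},
    {"tx":0.03,"ty":0.095,"tz":0,"wx":0,"wy":0,"wz":0},
    {"tx":0.046,"ty":0.143,"tz":0,"wx":0,"wy":0,"wz":0},
    {"tx":0.061,"ty":0.19,"tz":0,"wx":0,"wy":0,"wz":0},
    {"tx":0.077,"ty":0.238,"tz":0,"wx":0,"wy":0,"wz":0},
    {"tx":0.092,"ty":0.286,"tz":0,"wx":0,"wy":0,"wz":0},
    {"tx":0.107,"ty":0.333,"tz":0,"wx":0,"wy":0,"wz":0},
    {"tx":0.122,"ty":0.38,"tz":0,"wx":0,"wy":0,"wz":0},
  ],
)

```text
time_s: 6.85
ee_pos: [0.5195, -0.0261, 0.1603]
eef_rot: [-90.0, -0.0, -17.6]
ft_force: [-0.4, -1.5, -0.5]
grip_width: 0.001
```

>>> send_rows(
  plan=[
    {"tx":0.008,"ty":0.024,"tz":0,"wx":0,"wy":0,"wz":0},
    {"tx":0.015,"ty":0.048,"tz":0,"wx":0,"wy":0,"wz":0},
    {"tx":0.023,"ty":0.071,"tz":0,"wx":0,"wy":0,"wz":0},
    {"tx":0.031,"ty":0.095,"tz":0,"wx":0,"wy":0,"wz":0},
    {"tx":0.038,"ty":0.119,"tz":0,"wx":0,"wy":0,"wz":0},
    {"tx":0.046,"ty":0.143,"tz":0,"wx":0,"wy":0,"wz":0},
    {"tx":0.054,"ty":0.167,"tz":0,"wx":0,"wy":0,"wz":0},
    {"tx":0.061,"ty":0.19,"tz":0,"wx":0,"wy":0,"wz":0},
  ],
)

```text
time_s: 7.65
ee_pos: [0.5255, -0.0073, 0.1603]
eef_rot: [-90.0, -0.0, -17.6]
ft_force: [-0.3, -2.9, 0.3]
grip_width: 0.001
```

```bash
python3 look.py w6 wrist
```

```text
7.65 [ 0.52554809 -0.00734192  0.16029728] [-9.00009464e+01 -4.18556958e-03 -1.76204978e+01] [-0.31843472 -2.89812583  0.31036879] [-0.46652249  0.08627689  0.02333364]
```

View pics/w6wrist.png

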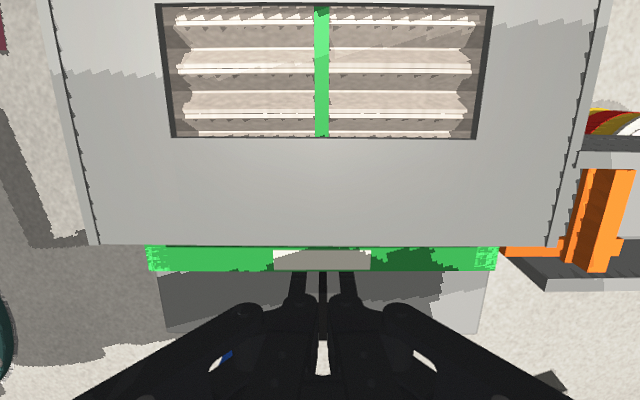

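>>> send_rows(
  plan=[
    {"tx":0.005,"ty":0.014,"tz":0,"wx":0,"wy":0,"wz":0},
    {"tx":0.009,"ty":0.029,"tz":0,"wx":0,"wy":0,"wz":0},
    {"tx":0.014,"ty":0.043,"tz":0,"wx":0,"wy":0,"wz":0},
    {"tx":0.018,"ty":0.057,"tz":0,"wx":0,"wy":0,"wz":0},
    {"tx":0.023,"ty":0.071,"tz":0,"wx":0,"wy":0,"wz":0},
    {"tx":0.028,"ty":0.086,"tz":0,"wx":0,"wy":0,"wz":0},
    {"tx":0.032,"ty":0.1,"tz":0,"wx":0,"wy":0,"wz":0},
    {"tx":0.037,"ty":0.114,"tz":0,"wx":0,"wy":0,"wz":0},
  ],
)

```text
time_s: 8.5
ee_pos: [0.5292, 0.004, 0.1603]
eef_rot: [-90.0, 0.0, -17.6]
ft_force: [-0.7, -2.8, 0.5]
grip_width: 0.005
```

```bash
python3 look.py w7 wrist
```

```text
8.5 [0.5291625  0.00400604 0.16028356] [-9.00009117e+01  8.82500480e-04 -1.76206423e+01] [-0.69488865 -2.84324077  0.48739417] [-0.45207103  0.16399342  0.01492318]
```

View pics/w7wrist.png

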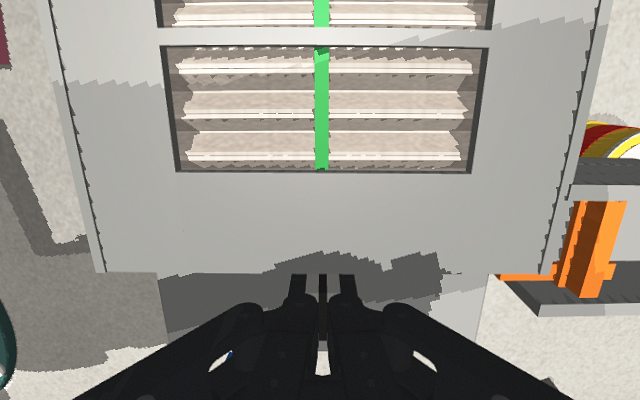

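>>> send_rows(
  plan=[
    {"tx":0.002,"ty":0.005,"tz":0,"wx":0,"wy":0,"wz":0},
    {"tx":0.003,"ty":0.01,"tz":0,"wx":0,"wy":0,"wz":0},
    {"tx":0.005,"ty":0.014,"tz":0,"wx":0,"wy":0,"wz":0},
    {"tx":0.006,"ty":0.019,"tz":0,"wx":0,"wy":0,"wz":0},
    {"tx":0.008,"ty":0.024,"tz":0,"wx":0,"wy":0,"wz":0},
    {"tx":0.009,"ty":0.029,"tz":0,"wx":0,"wy":0,"wz":0},
    {"tx":0.011,"ty":0.033,"tz":0,"wx":0,"wy":0,"wz":0},
    {"tx":0.012,"ty":0.038,"tz":0,"wx":0,"wy":0,"wz":0},
  ],
)

```text
time_s: 9.35
ee_pos: [0.5303, 0.0076, 0.1603]
eef_rot: [-90.0, 0.0, -17.6]
ft_force: [-2.1, -6.9, 2.2]
grip_width: -0.001
```

>>> send_rows(
  plan=[
    {"tx":0.001,"ty":0.003,"tz":0,"wx":0,"wy":0,"wz":0},
    {"tx":0.002,"ty":0.006,"tz":0,"wx":0,"wy":0,"wz":0},
    {"tx":0.003,"ty":0.009,"tz":0,"wx":0,"wy":0,"wz":0},
    {"tx":0.004,"ty":0.011,"tz":0,"wx":0,"wy":0,"wz":0},
    {"tx":0.005,"ty":0.014,"tz":0,"wx":0,"wy":0,"wz":0},
    {"tx":0.005,"ty":0.016,"tz":0,"wx":0,"wy":0,"wz":0},
    {"tx":0.006,"ty":0.019,"tz":0,"wx":0,"wy":0,"wz":0},
    {"tx":0.006,"ty":0.019,"tz":0,"wx":0,"wy":0,"wz":0},
  ],
)

```text
time_s: 10.15
ee_pos: [0.53, 0.0079, 0.1603]
eef_rot: [-90.3, 0.0, -17.7]
ft_force: [-7.9, -16.6, 5.1]
grip_width: -0.006
```

>>> send_rows(
  plan=[
    {"tx":-0.03,"ty":-0.1,"tz":0,"wx":0,"wy":0,"wz":0},
    {"tx":-0.09,"ty":-0.28,"tz":0,"wx":0,"wy":0,"wz":0},
    {"tx":-0.15,"ty":-0.48,"tz":0,"wx":0,"wy":0,"wz":0},
    {"tx":-0.21,"ty":-0.66,"tz":0.1,"wx":0,"wy":0,"wz":0},
    {"tx":-0.24,"ty":-0.76,"tz":0.3,"wx":0,"wy":0,"wz":0},
    {"tx":-0.24,"ty":-0.76,"tz":0.5,"wx":0,"wy":0,"wz":0},
    {"tx":-0.24,"ty":-0.76,"tz":0.6,"wx":0,"wy":0,"wz":0},
    {"tx":-0.24,"ty":-0.76,"tz":0.6,"wx":0,"wy":0,"wz":0},
  ],
)

```text
time_s: 10.95
ee_pos: [0.5076, -0.0665, 0.2211]
eef_rot: [-90.0, -0.1, -17.6]
ft_force: [1.3, 0.2, -0.7]
grip_width: -0.001
```

```bash
python3 look.py w8 wrist top
```

```text
10.95 [ 0.50757609 -0.06646048  0.22113976] [-89.96968523  -0.11554465 -17.61280434] [ 1.27021558  0.2356346  -0.68172962] [-0.02244422  0.00091952  0.02458391]
```

View pics/w8wrist.png

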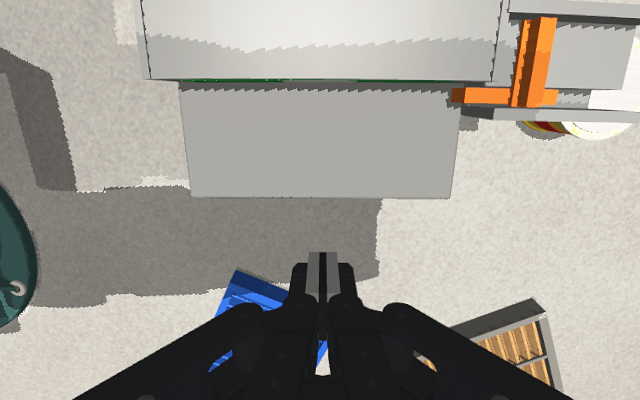

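View pics/w8topc.png

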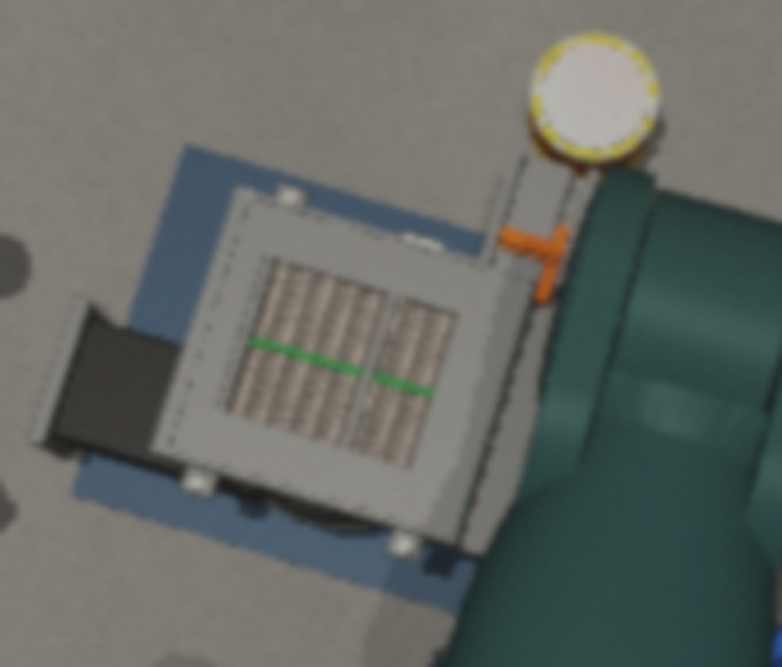

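Run:
```python
import cv2
from h import *
im=cv2.imread("pics/w8wrist.png")
crop(im,130,60,510,110,2.1,"pics/a8.png");crop(im,440,0,640,140,4,"pics/b8.png")
```

```text
(no output)
```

View pics/a8.png

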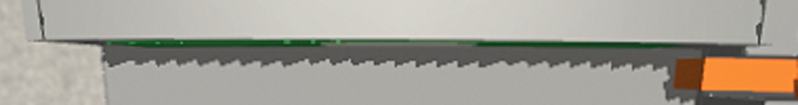

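View pics/b8.png

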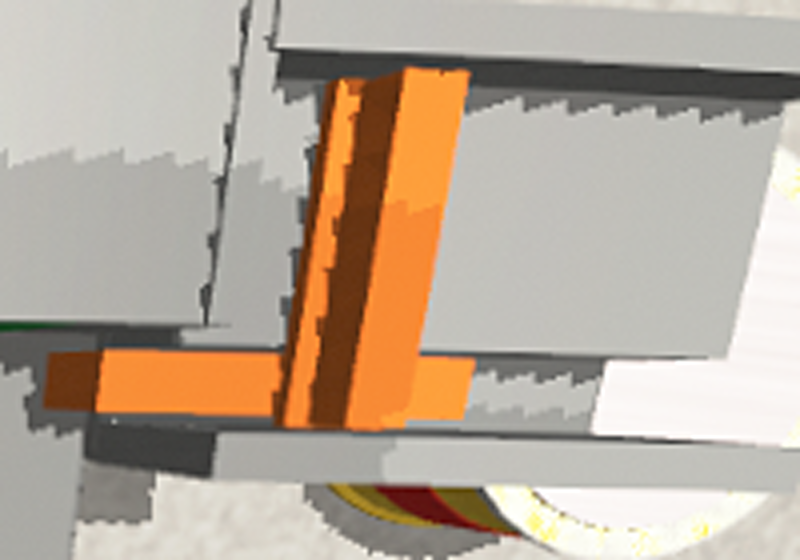

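Run:
```python
import pickle
from h import *
p=pickle.load(open('w8wrist.pkl','rb'))
t=np.radians(72.2);ux=np.array([np.cos(t),np.sin(t)]);uy=np.array([-ux[1],ux[0]]);tcp=np.array([.50758,-.06646])
f=lambda u,v,z:onz(p,(440+(u+.5)/4-.5,(v+.5)/4-.5),z)[:2]
for n,u,v,z in [("rib oF",470,72,.19),("rib iF",405,70,.19),("rib oN",405,430,.19),("rib iN",347,428,.19),("nearwall",400,436,.193),("farwall",470,57,.193),("deckcorner R",206,325,.191),("trough outer far",785,100,.177),("trough outer near",725,356,.177),("bolt tip",45,380,.170)]:
    w=f(u,v,z);d=w-tcp;print(n,w,"ux",d@ux,"uy",d@uy)
w=onz(p,(147,79),.191)[:2]-tcp;print("deck L",w@ux,w@uy)
```

```text
rib oF [0.65251454 0.01093356] ux 0.11799449433942127 uy -0.11433759068372633
rib iF [0.64464252 0.01338969] ux 0.1179266079447303 uy -0.10609158089300104
rib oN [ 0.63948818 -0.02937122] ux 0.07563703306316041 uy -0.11425578676000352
rib iN [ 0.63203055 -0.0268666 ] ux 0.07574199059011176 uy -0.10638950694509162
nearwall [ 0.63691489 -0.02924909] ux 0.07496666968056122 uy -0.1117683483909431
farwall [0.65063162 0.01256779] ux 0.11897488817326675 uy -0.1120452298147703
deckcorner R [ 0.61557153 -0.00872613] ux 0.0879826148922302 uy -0.08517294243804734
trough outer far [ 0.70382141 -0.00418839] ux 0.1192807111050564 uy -0.16781107610998475
trough outer near [ 0.69367305 -0.03550652] ux 0.0863594888535627 uy -0.16772233040850035
bolt tip [ 0.60220842 -0.01167247] ux 0.08109227804544587 uy -0.07335021364203866
deck L 0.08825808010949925 0.08775261477486299
```

>>> send_rows(
  plan=[
    {"tx":0.15,"ty":0.03,"tz":0,"wx":0,"wy":0,"wz":0},
    {"tx":0.3,"ty":0.06,"tz":0,"wx":0,"wy":0,"wz":0},
    {"tx":0.45,"ty":0.1,"tz":0,"wx":0,"wy":0,"wz":0},
    {"tx":0.6,"ty":0.14,"tz":0,"wx":0,"wy":0,"wz":0},
    {"tx":0.75,"ty":0.19,"tz":0,"wx":0,"wy":0,"wz":0},
    {"tx":0.88,"ty":0.24,"tz":0,"wx":0,"wy":0,"wz":0},
    {"tx":1,"ty":0.29,"tz":0,"wx":0,"wy":0,"wz":0},
    {"tx":1,"ty":0.29,"tz":0,"wx":0,"wy":0,"wz":0},
  ],
)

```text
time_s: 11.85
ee_pos: [0.6075, -0.0366, 0.2186]
eef_rot: [-90.0, 0.1, -17.6]
ft_force: [-1.3, 0.4, -0.6]
grip_width: -0.004
```

>>> send_rows(
  plan=[
    {"tx":0.15,"ty":0.05,"tz":0,"wx":0,"wy":0,"wz":0},
    {"tx":0.3,"ty":0.1,"tz":0,"wx":0,"wy":0,"wz":0},
    {"tx":0.45,"ty":0.15,"tz":0,"wx":0,"wy":0,"wz":0},
    {"tx":0.6,"ty":0.2,"tz":0,"wx":0,"wy":0,"wz":0},
    {"tx":0.648,"ty":0.2,"tz":0,"wx":0,"wy":0,"wz":0},
    {"tx":0.648,"ty":0.2,"tz":0,"wx":0,"wy":0,"wz":0},
    {"tx":0.648,"ty":0.2,"tz":0,"wx":0,"wy":0,"wz":0},
    {"tx":0.648,"ty":0.2,"tz":0,"wx":0,"wy":0,"wz":0},
  ],
)

```text
time_s: 12.65
ee_pos: [0.6711, -0.0177, 0.2204]
eef_rot: [-90.0, 0.0, -17.6]
ft_force: [-0.6, -0.4, -0.0]
grip_width: -0.003
```

```bash
python3 look.py w9 wrist scene
```

```text
12.65 [ 0.67112367 -0.01765279  0.22043051] [-9.00016302e+01  6.59187369e-03 -1.76357595e+01] [-0.59099386 -0.44040657 -0.00388021] [ 0.00014264  0.08249166 -0.00048248]
```

View pics/w9wrist.png

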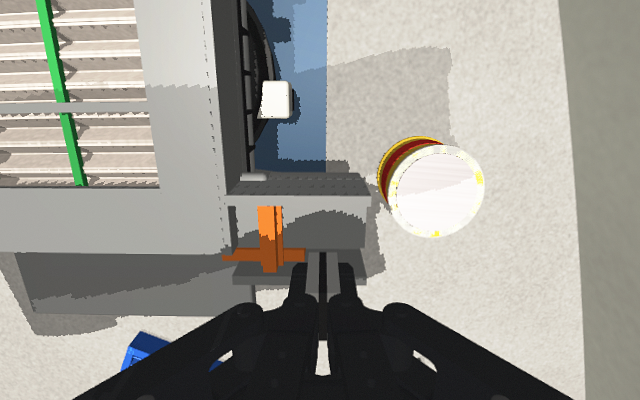

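View pics/w9scene.png

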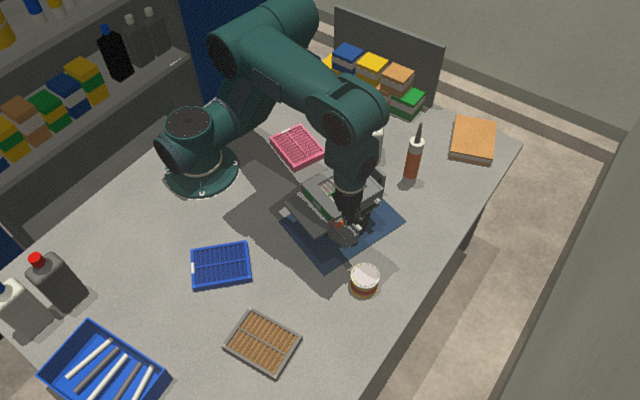

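Run:
```python
import pickle,cv2
from h import *
p=pickle.load(open('w9wrist.pkl','rb'))
im=cv2.imread('pics/w9wrist.png')
for X in [(.65251,.01093,.19),(.6395,-.0294,.19),(.6446,.0134,.19),(.632,-.0269,.19),(.6724,-.0177,.1845)]:
    u=proj(p,X)[0];print(u);cv2.circle(im,tuple(int(round(q)) for q in u),1,(255,0,255),-1)
crop(im,210,170,400,310,4,"pics/c9.png")
```

```text
[274.34788103 205.10977218]
[277.36142728 271.83110874]
[259.57148276 205.18029106]
[264.22849934 271.63937115]
[323.63061263 235.9238035 ]
```

View pics/c9.png

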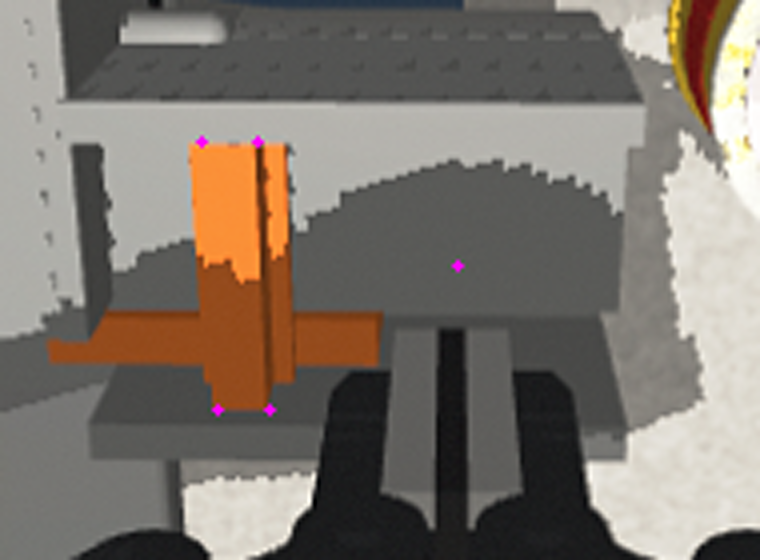

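>>> send_rows(
  plan=[
    {"tx":0,"ty":0,"tz":-0.06,"wx":0,"wy":0,"wz":0},
    {"tx":0,"ty":0,"tz":-0.12,"wx":0,"wy":0,"wz":0},
    {"tx":0,"ty":0,"tz":-0.18,"wx":0,"wy":0,"wz":0},
    {"tx":0,"ty":0,"tz":-0.23,"wx":0,"wy":0,"wz":0},
    {"tx":0,"ty":0,"tz":-0.28,"wx":0,"wy":0,"wz":0},
    {"tx":0,"ty":0,"tz":-0.32,"wx":0,"wy":0,"wz":0},
    {"tx":0,"ty":0,"tz":-0.36,"wx":0,"wy":0,"wz":0},
    {"tx":0,"ty":0,"tz":-0.36,"wx":0,"wy":0,"wz":0},
  ],
)

```text
time_s: 13.55
ee_pos: [0.6716, -0.0174, 0.1837]
eef_rot: [-90.0, 0.0, -17.6]
ft_force: [0.1, -0.9, 0.1]
grip_width: -0.004
```

```bash
python3 look.py w10 wrist
python3 - <<'E'
import cv2
from h import *
crop(cv2.imread("pics/w10wrist.png"),190,150,390,300,4,"pics/c10.png")
E
```

```text
13.55 [ 0.67155641 -0.01738389  0.18372378] [-9.00056424e+01  3.99203866e-02 -1.76210305e+01] [ 0.10050544 -0.88478976  0.09902715] [-0.01137804 -0.01413364  0.0064007 ]
```

View pics/c10.png

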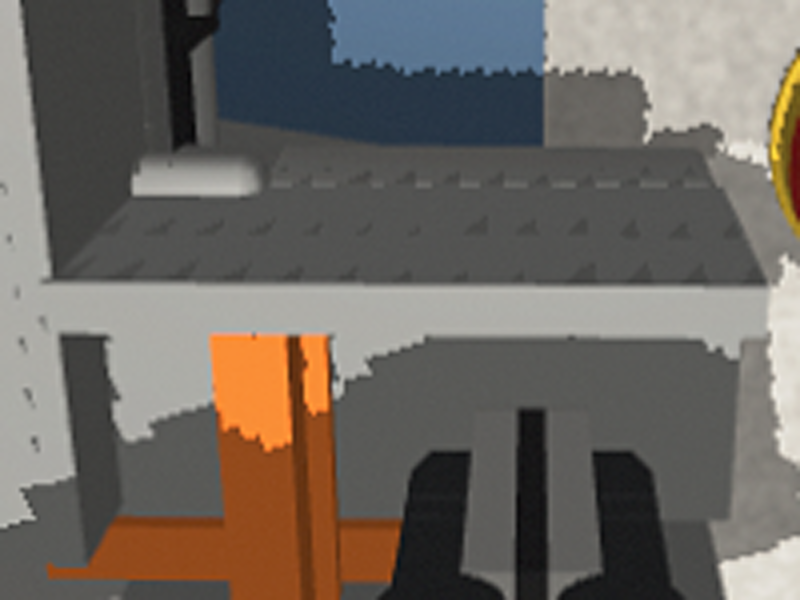

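>>> send_rows(
  plan=[
    {"tx":-0.029,"ty":0.009,"tz":0,"wx":0,"wy":0,"wz":0},
    {"tx":-0.057,"ty":0.018,"tz":0,"wx":0,"wy":0,"wz":0},
    {"tx":-0.086,"ty":0.028,"tz":0,"wx":0,"wy":0,"wz":0},
    {"tx":-0.114,"ty":0.037,"tz":0,"wx":0,"wy":0,"wz":0},
    {"tx":-0.143,"ty":0.046,"tz":0,"wx":0,"wy":0,"wz":0},
    {"tx":-0.171,"ty":0.055,"tz":0,"wx":0,"wy":0,"wz":0},
    {"tx":-0.2,"ty":0.064,"tz":0,"wx":0,"wy":0,"wz":0},
    {"tx":-0.229,"ty":0.073,"tz":0,"wx":0,"wy":0,"wz":0},
  ],
)

```text
time_s: 14.4
ee_pos: [0.6488, -0.0101, 0.1843]
eef_rot: [-90.0, -0.0, -17.6]
ft_force: [1.8, -0.6, -1.3]
grip_width: -0.002
```

```bash
python3 look.py w11 wrist
python3 - <<'E'
import cv2
from h import *
crop(cv2.imread("pics/w11wrist.png"),190,150,390,300,4,"pics/c11.png")
E
```

```text
14.4 [ 0.64884971 -0.01008858  0.18433851] [-8.99962983e+01 -3.09232366e-02 -1.76212298e+01] [ 1.80797139 -0.60111011 -1.31479525] [-1.53590561e-02 -4.56813101e-01  1.17642415e-04]
```

View pics/c11.png

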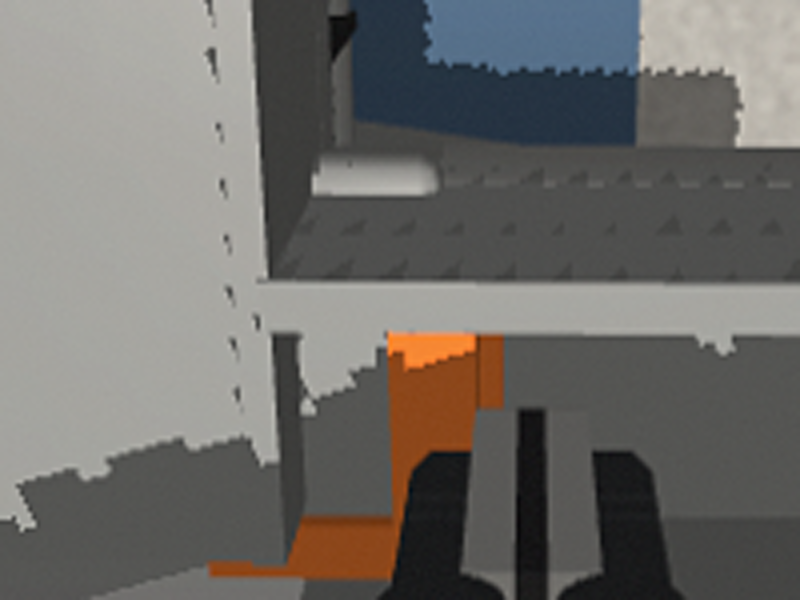

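>>> send_rows(
  plan=[
    {"tx":-0.018,"ty":0.006,"tz":0,"wx":0,"wy":0,"wz":0},
    {"tx":-0.036,"ty":0.012,"tz":0,"wx":0,"wy":0,"wz":0},
    {"tx":-0.054,"ty":0.017,"tz":0,"wx":0,"wy":0,"wz":0},
    {"tx":-0.071,"ty":0.023,"tz":0,"wx":0,"wy":0,"wz":0},
    {"tx":-0.089,"ty":0.029,"tz":0,"wx":0,"wy":0,"wz":0},
    {"tx":-0.107,"ty":0.034,"tz":0,"wx":0,"wy":0,"wz":0},
    {"tx":-0.124,"ty":0.04,"tz":0,"wx":0,"wy":0,"wz":0},
    {"tx":-0.138,"ty":0.044,"tz":0,"wx":0,"wy":0,"wz":0},
  ],
)

```text
time_s: 15.25
ee_pos: [0.6349, -0.0056, 0.1843]
eef_rot: [-90.0, -0.0, -17.6]
ft_force: [2.5, 1.3, 1.0]
grip_width: 0.001
```

>>> send_rows(
  plan=[
    {"tx":-0.005,"ty":0.002,"tz":0,"wx":0,"wy":0,"wz":0},
    {"tx":-0.01,"ty":0.003,"tz":0,"wx":0,"wy":0,"wz":0},
    {"tx":-0.014,"ty":0.005,"tz":0,"wx":0,"wy":0,"wz":0},
    {"tx":-0.018,"ty":0.006,"tz":0,"wx":0,"wy":0,"wz":0},
    {"tx":-0.022,"ty":0.007,"tz":0,"wx":0,"wy":0,"wz":0},
    {"tx":-0.026,"ty":0.008,"tz":0,"wx":0,"wy":0,"wz":0},
    {"tx":-0.029,"ty":0.009,"tz":0,"wx":0,"wy":0,"wz":0},
    {"tx":-0.029,"ty":0.009,"tz":0,"wx":0,"wy":0,"wz":0},
  ],
)

```text
time_s: 16.05
ee_pos: [0.6336, -0.0053, 0.1844]
eef_rot: [-90.0, -0.2, -17.6]
ft_force: [11.3, -2.2, -3.2]
grip_width: -0.002
```

```bash
python3 look.py w12 wrist
python3 - <<'E'
import cv2
from h import *
crop(cv2.imread("pics/w12wrist.png"),190,150,390,300,4,"pics/c12.png")
E
```

```text
16.05 [ 0.63361704 -0.00525655  0.18438967] [-89.99013771  -0.16025036 -17.63642706] [11.29017376 -2.16401466 -3.15902206] [-0.47667309 -2.35971513 -0.04312649]
```

View pics/c12.png

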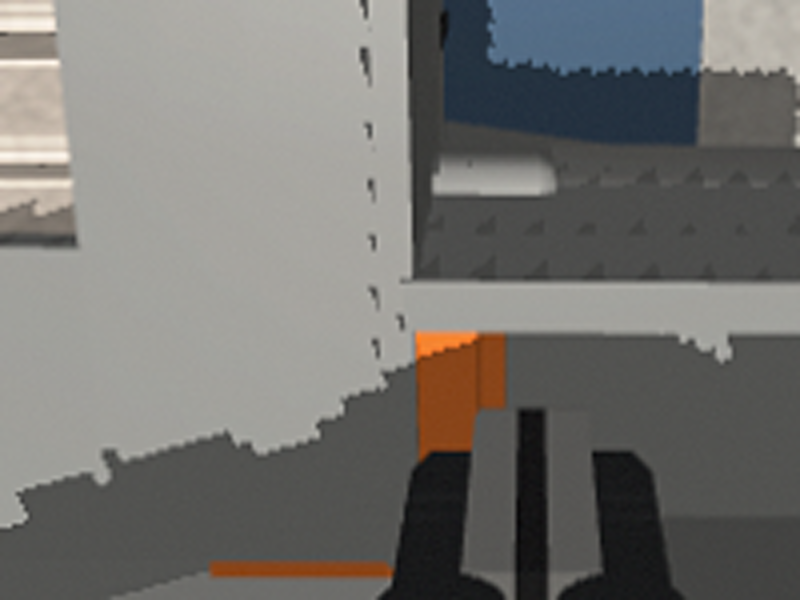

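>>> send_rows(
  plan=[
    {"tx":0.05,"ty":-0.016,"tz":0,"wx":0,"wy":0,"wz":0},
    {"tx":0.12,"ty":-0.038,"tz":0,"wx":0,"wy":0,"wz":0},
    {"tx":0.12,"ty":-0.038,"tz":0.15,"wx":0,"wy":0,"wz":0},
    {"tx":0.12,"ty":-0.1,"tz":0.35,"wx":0,"wy":0,"wz":0},
    {"tx":0.12,"ty":-0.35,"tz":0.5,"wx":0,"wy":0,"wz":0},
    {"tx":0.1,"ty":-0.6,"tz":0.5,"wx":0,"wy":0,"wz":0},
    {"tx":0,"ty":-0.8,"tz":0.5,"wx":0,"wy":0,"wz":0},
    {"tx":-0.1,"ty":-1,"tz":0.5,"wx":0,"wy":0,"wz":0},
  ],
)

```text
time_s: 16.9
ee_pos: [0.6219, -0.1058, 0.2339]
eef_rot: [-90.0, 0.1, -17.6]
ft_force: [1.4, -0.4, 0.1]
grip_width: -0.002
```

>>> send_rows(
  plan=[
    {"tx":-0.1,"ty":0,"tz":0,"wx":0,"wy":0,"wz":0},
    {"tx":-0.25,"ty":0,"tz":0,"wx":0,"wy":0,"wz":0},
    {"tx":-0.4,"ty":0,"tz":0,"wx":0,"wy":0,"wz":0},
    {"tx":-0.5,"ty":0,"tz":0,"wx":0,"wy":0,"wz":0},
    {"tx":-0.6,"ty":0,"tz":0,"wx":0,"wy":0,"wz":0},
    {"tx":-0.6,"ty":0,"tz":0,"wx":0,"wy":0,"wz":0},
    {"tx":-0.6,"ty":0,"tz":0,"wx":0,"wy":0,"wz":0},
    {"tx":-0.6,"ty":0,"tz":0,"wx":0,"wy":0,"wz":0},
  ],
)

```text
time_s: 17.7
ee_pos: [0.5626, -0.1048, 0.2342]
eef_rot: [-90.0, -0.0, -17.6]
ft_force: [-0.3, -0.4, -0.1]
grip_width: 0.005
```

```bash
python3 look.py w13 wrist top scene
python3 - <<'E'
import cv2
from h import *
crop(cv2.imread("pics/w13scene.png"),255,140,415,260,5,"pics/s13c.png")
E
```

```text
17.7 [ 0.56259902 -0.10484448  0.23417181] [-9.00001595e+01 -1.97198213e-03 -1.76146566e+01] [-0.3007868  -0.44539332 -0.1009825 ] [-0.03351958 -0.04685563 -0.02557131]
```

View pics/w13wrist.png

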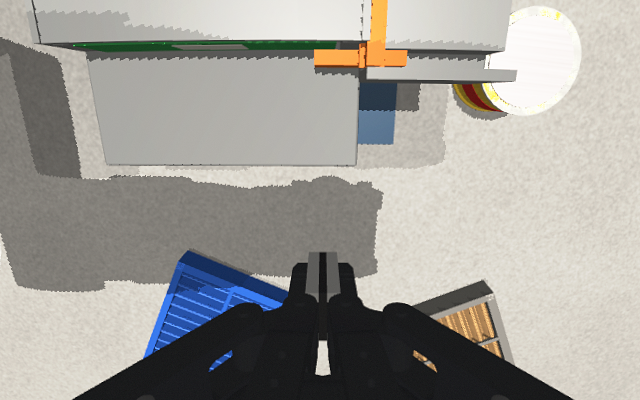

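View pics/s13c.png

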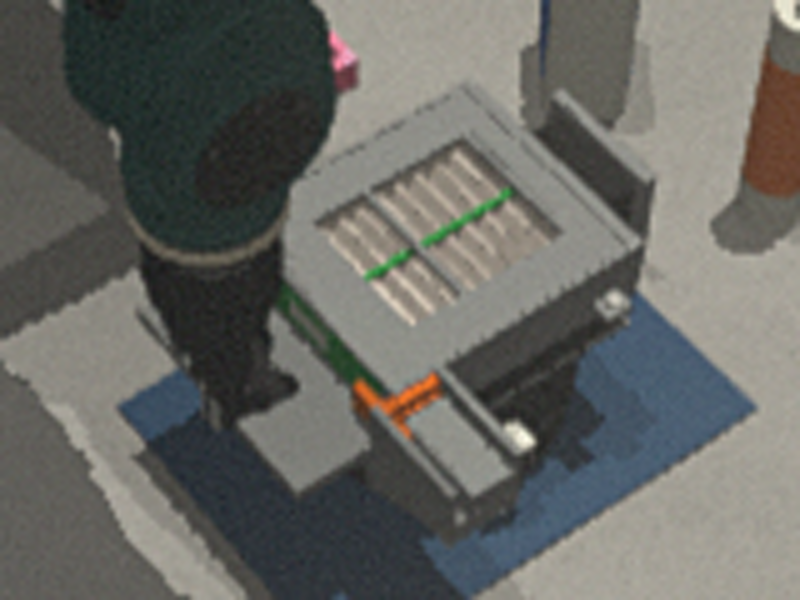

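View pics/w13topc.png

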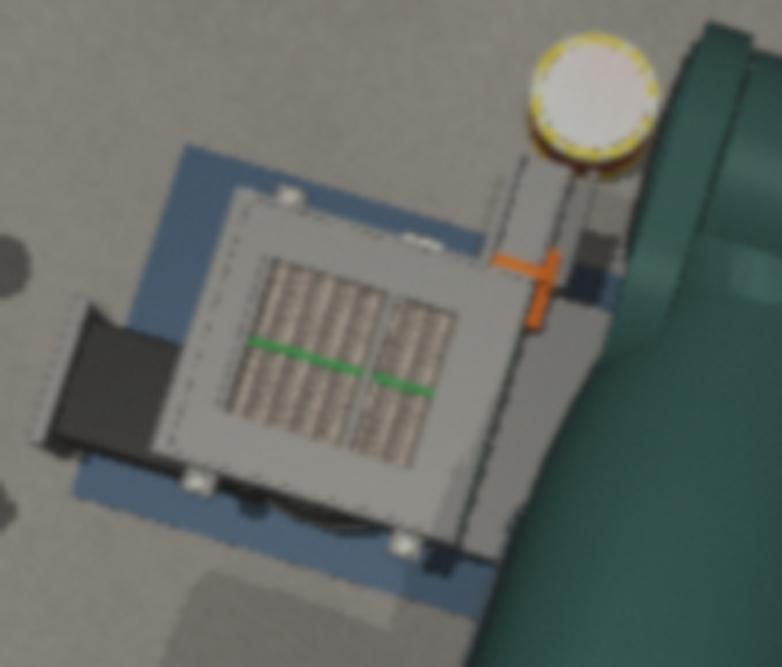

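Run:
```python
import pickle,cv2
from h import *
crop(cv2.imread("pics/w13wrist.png"),290,0,450,100,5,"pics/c13.png")
```

```text
(no output)
```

View pics/c13.png

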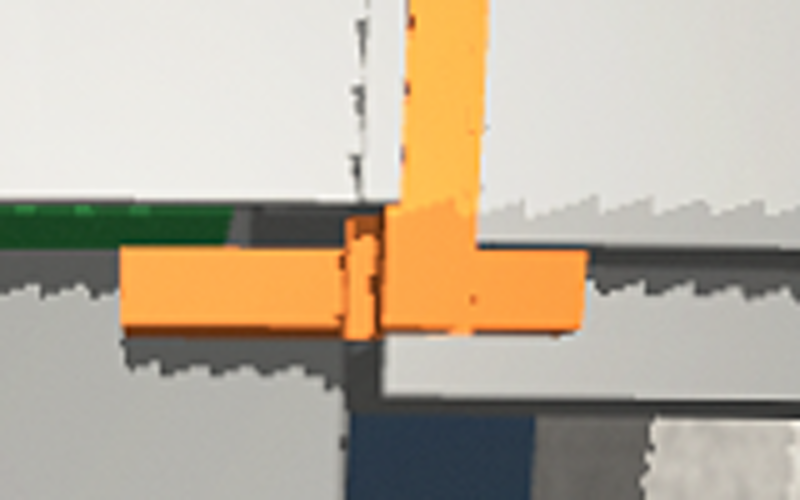

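Run:
```python
import pickle
from h import *
p=pickle.load(open('w13wrist.pkl','rb'));q=pickle.load(open('w8wrist.pkl','rb'))
t=np.radians(72.2);ux=np.array([np.cos(t),np.sin(t)]);uy=np.array([-ux[1],ux[0]]);tcp=np.array([.50758,-.06646])
f=lambda u,v,z:onz(p,(290+(u+.5)/5-.5,(v+.5)/5-.5),z)[:2]
g=lambda u,v,z:onz(q,(440+(u+.5)/4-.5,(v+.5)/4-.5),z)[:2]
P=lambda n,w:print(n,(w-tcp)@ux,(w-tcp)@uy)
P("rib outer near now",f(473,331,.19));P("rib outer near before",g(405,430,.19))
P("rib inner near now",f(385,331,.19));P("rib inner near before",g(347,428,.19))
P("bolt tip now",f(121,246,.179));P("before",g(103,350,.179))
P("bolt outer now",f(587,250,.179));P("before",g(475,360,.179))
P("deckcorner now",f(357,203,.191));P("before",g(206,325,.191))
```

```text
rib outer near now 0.07562976380990352 -0.09717386407206909
rib outer near before 0.07563703306316041 -0.11425578676000352
rib inner near now 0.07554673975997636 -0.08779026989341203
rib inner near before 0.07574199059011176 -0.10638950694509162
bolt tip now 0.08509290510686748 -0.059487834797948336
before 0.08505520356686239 -0.07741026921605253
bolt outer now 0.08509075693862095 -0.11137883117855193
before 0.08478585787065149 -0.1295997111651828
deckcorner now 0.0878989658470262 -0.084242175744302
before 0.0879826148922302 -0.08517294243804734
```

>>> send_rows(
  plan=[
    {"tx":0.15,"ty":0.12,"tz":0,"wx":0,"wy":0,"wz":0},
    {"tx":0.35,"ty":0.3,"tz":0,"wx":0.015,"wy":0.045,"wz":0},
    {"tx":0.55,"ty":0.5,"tz":0,"wx":0.03,"wy":0.09,"wz":0},
    {"tx":0.7,"ty":0.7,"tz":0,"wx":0.045,"wy":0.14,"wz":0},
    {"tx":0.803,"ty":0.88,"tz":0,"wx":0.06,"wy":0.19,"wz":0},
    {"tx":0.803,"ty":0.966,"tz":0,"wx":0.068,"wy":0.212,"wz":0},
    {"tx":0.803,"ty":0.966,"tz":-0.1,"wx":0.068,"wy":0.212,"wz":0},
    {"tx":0.803,"ty":0.966,"tz":-0.2,"wx":0.068,"wy":0.212,"wz":0},
  ],
)

```text
time_s: 18.65
ee_pos: [0.6432, -0.0079, 0.2128]
eef_rot: [-89.9, 20.1, -17.6]
ft_force: [0.7, -0.1, 0.1]
grip_width: 0.002
```

```bash
python3 look.py w14 wrist
```

```text
18.65 [ 0.64322289 -0.00788459  0.21278923] [-89.94674103  20.07937554 -17.5757898 ] [ 0.70727631 -0.06054909  0.051306  ] [-0.14336995 -0.33292652  0.03582186]
```

View pics/w14wrist.png

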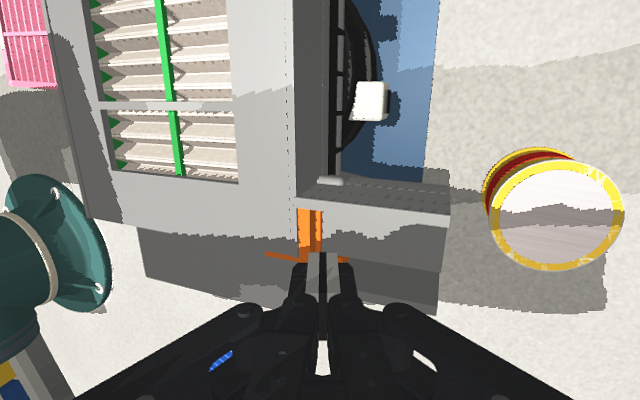

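>>> send_rows(
  plan=[
    {"tx":0,"ty":0,"tz":-0.05,"wx":0,"wy":0,"wz":0},
    {"tx":0,"ty":0,"tz":-0.1,"wx":0,"wy":0,"wz":0},
    {"tx":0,"ty":0,"tz":-0.15,"wx":0,"wy":0,"wz":0},
    {"tx":0,"ty":0,"tz":-0.2,"wx":0,"wy":0,"wz":0},
    {"tx":0,"ty":0,"tz":-0.25,"wx":0,"wy":0,"wz":0},
    {"tx":0,"ty":0,"tz":-0.275,"wx":0,"wy":0,"wz":0},
    {"tx":-0.019,"ty":0.006,"tz":-0.275,"wx":0,"wy":0,"wz":0},
    {"tx":-0.038,"ty":0.012,"tz":-0.275,"wx":0,"wy":0,"wz":0},
  ],
)

```text
time_s: 19.5
ee_pos: [0.6385, -0.007, 0.1869]
eef_rot: [-89.9, 20.0, -17.6]
ft_force: [-0.9, 0.2, -1.0]
grip_width: 0.003
```

>>> send_rows(
  plan=[
    {"tx":-0.008,"ty":0.003,"tz":0,"wx":0,"wy":0,"wz":0},
    {"tx":-0.016,"ty":0.005,"tz":0,"wx":0,"wy":0,"wz":0},
    {"tx":-0.024,"ty":0.008,"tz":0,"wx":0,"wy":0,"wz":0},
    {"tx":-0.032,"ty":0.01,"tz":0,"wx":0,"wy":0,"wz":0},
    {"tx":-0.04,"ty":0.013,"tz":0,"wx":0,"wy":0,"wz":0},
    {"tx":-0.048,"ty":0.015,"tz":0,"wx":0,"wy":0,"wz":0},
    {"tx":-0.054,"ty":0.017,"tz":0,"wx":0,"wy":0,"wz":0},
    {"tx":-0.054,"ty":0.017,"tz":0,"wx":0,"wy":0,"wz":0},
  ],
)

```text
time_s: 20.3
ee_pos: [0.6333, -0.0054, 0.1868]
eef_rot: [-89.9, 20.0, -17.6]
ft_force: [0.8, 0.1, -0.9]
grip_width: -0.0
```

```bash
python3 look.py w15 wrist
python3 - <<'E'
import cv2
from h import *
crop(cv2.imread("pics/w15wrist.png"),230,150,430,300,4,"pics/c15.png")
E
```

```text
20.3 [ 0.63334616 -0.00537514  0.18681886] [-89.94074841  20.01253241 -17.61194796] [ 0.75924191  0.11236619 -0.90475576] [-0.11813076 -0.44055213  0.00117229]
```

View pics/c15.png

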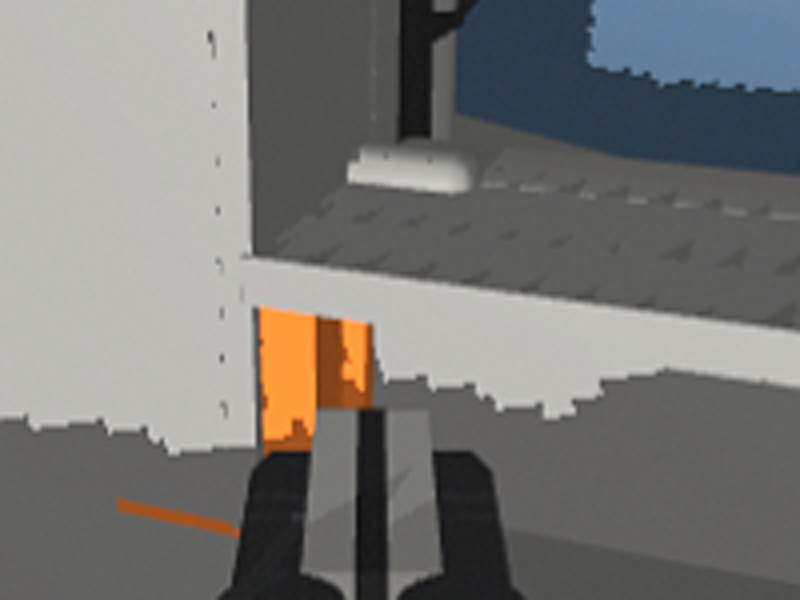

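>>> send_rows(
  plan=[
    {"tx":0.01,"ty":-0.003,"tz":-0.012,"wx":0,"wy":0,"wz":0},
    {"tx":0.01,"ty":-0.003,"tz":-0.022,"wx":0,"wy":0,"wz":0},
    {"tx":0,"ty":0,"tz":-0.022,"wx":0,"wy":0,"wz":0},
    {"tx":-0.008,"ty":0.003,"tz":-0.022,"wx":0,"wy":0,"wz":0},
    {"tx":-0.015,"ty":0.005,"tz":-0.022,"wx":0,"wy":0,"wz":0},
    {"tx":-0.022,"ty":0.007,"tz":-0.022,"wx":0,"wy":0,"wz":0},
    {"tx":-0.028,"ty":0.009,"tz":-0.022,"wx":0,"wy":0,"wz":0},
    {"tx":-0.028,"ty":0.009,"tz":-0.022,"wx":0,"wy":0,"wz":0},
  ],
)

```text
time_s: 21.15
ee_pos: [0.6325, -0.0051, 0.1844]
eef_rot: [-89.9, 19.7, -17.6]
ft_force: [14.6, -3.7, -4.0]
grip_width: 0.0
```

>>> send_rows(
  plan=[
    {"tx":0.08,"ty":-0.026,"tz":0,"wx":0,"wy":0,"wz":0},
    {"tx":0.15,"ty":-0.048,"tz":0.1,"wx":0,"wy":0,"wz":0},
    {"tx":0.15,"ty":-0.048,"tz":0.3,"wx":0,"wy":-0.03,"wz":0},
    {"tx":0.13,"ty":-0.15,"tz":0.5,"wx":-0.015,"wy":-0.07,"wz":0},
    {"tx":0.1,"ty":-0.35,"tz":0.5,"wx":-0.03,"wy":-0.12,"wz":0},
    {"tx":0,"ty":-0.6,"tz":0.5,"wx":-0.045,"wy":-0.17,"wz":0},
    {"tx":-0.1,"ty":-0.75,"tz":0.5,"wx":-0.068,"wy":-0.212,"wz":0},
    {"tx":-0.2,"ty":-0.8,"tz":0.5,"wx":-0.068,"wy":-0.212,"wz":0},
  ],
)

```text
time_s: 21.95
ee_pos: [0.6084, -0.0847, 0.2358]
eef_rot: [-90.0, -0.2, -17.7]
ft_force: [0.5, 0.4, -0.2]
grip_width: 0.001
```

```bash
python3 look.py w16 wrist
python3 - <<'E'
import cv2
from h import *
crop(cv2.imread("pics/w16wrist.png"),260,0,460,130,4,"pics/c16.png")
E
```

```text
21.95 [ 0.60844225 -0.0847477   0.23581492] [-90.01708104  -0.15230556 -17.65560741] [ 0.48046146  0.38711779 -0.20763452] [ 0.01616081 -0.00802143 -0.02498789]
```

View pics/w16wrist.png

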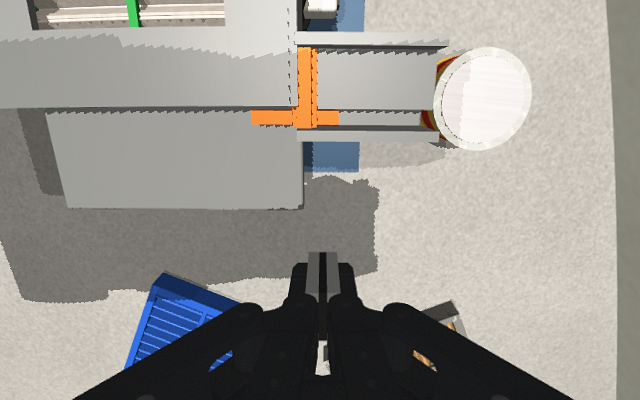

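View pics/c16.png

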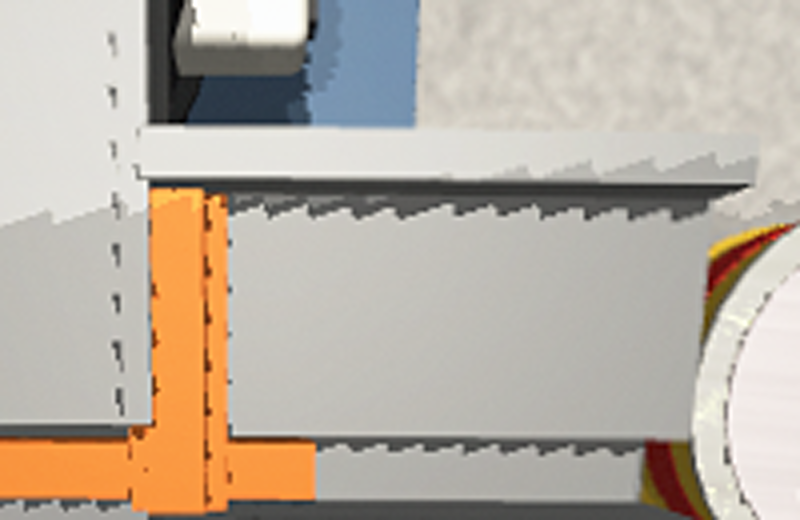

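Run:
```python
import pickle
from h import *
p=pickle.load(open('w16wrist.pkl','rb'))
t=np.radians(72.2);ux=np.array([np.cos(t),np.sin(t)]);uy=np.array([-ux[1],ux[0]]);tcp=np.array([.50758,-.06646])
f=lambda u,v,z:onz(p,(260+(u+.5)/4-.5,(v+.5)/4-.5),z)[:2]
P=lambda n,w:print(n,(w-tcp)@ux,(w-tcp)@uy)
P("rib outer near",f(208,512,.19));P("rib inner near",f(134,512,.19));P("rib outer far",f(204,188,.19));P("rib inner far",f(150,188,.19))
P("bolt outer",f(316,440,.179));P("plate outer",f(228,320,.181))
P("deckcorner",f(150,425,.191));P("trough outer",f(700,330,.177));P("housing inner far",f(140,178,.193));P("housing outer far",f(752,184,.193))
```

```text
rib outer near 0.07598335793058106 -0.09598649517519355
rib inner near 0.0759679288041259 -0.08553467728276987
rib outer far 0.11810903940953542 -0.09573313133609986
rib inner far 0.11809862328083258 -0.08860683980949734
bolt outer 0.08539054780317917 -0.11164129009748955
plate outer 0.10195730106779208 -0.09875388975785267
deckcorner 0.08786071687640111 -0.08810018700304141
trough outer 0.10126593212971556 -0.1675719271889409
housing inner far 0.11891664976136446 -0.08753312122741494
housing outer far 0.11890163216651928 -0.16737212181699582
```

Run:
```python
import pickle,cv2
from h import *
p=pickle.load(open('w13wrist.pkl','rb'))
im=cv2.imread("pics/w13wrist.png")
crop(im,30,20,330,75,2.6,"pics/d13.png")
t=np.radians(72.2);ux=np.array([np.cos(t),np.sin(t)]);uy=np.array([-ux[1],ux[0]]);tcp=np.array([.50758,-.06646])
P=lambda n,u,v,z:print(n,(onz(p,(u,v),z)[:2]-tcp)@ux,(onz(p,(u,v),z)[:2]-tcp)@uy)
for u in (100,150,200,250,300):
    col=im[20:75,u].astype(int);g=(col[:,1]-np.maximum(col[:,0],col[:,2]))>12
    r=np.where(g)[0]+20; print(u,r.min(),r.max()); P(" bottom",u,r.max()+.5,.152);P(" deck edge",u,r.min()-.5,.191);P(" (deck edge lower)",u,r.min()-.5,.186)
```

```text
100 43 50
 bottom 0.08858720374394638 0.07842790776327552
 deck edge 0.08772074536760474 0.05304541192124453
 (deck edge lower) 0.08843872672239918 0.05618720090236881
150 42 50
 bottom 0.08799736326197444 0.045595192681929776
 deck edge 0.08769019549535109 0.025997313084215278
 (deck edge lower) 0.08840735720405297 0.028413407753473965
200 41 50
 bottom 0.08760782636811186 0.013349111982409899
 deck edge 0.08782743673516384 -0.0005280906488170079
 (deck edge lower) 0.0885482805949731 0.001176333498791318
250 41 49
 bottom 0.08798647894113593 -0.018541257143020743
 deck edge 0.08764114183195779 -0.026666376275613152
 (deck edge lower) 0.08835698744207858 -0.02566323635931343
300 41 49
 bottom 0.08794926344924169 -0.05015579451538466
 deck edge 0.08760414533184217 -0.052626928455077986
 (deck edge lower) 0.08831899833431782 -0.05232030422230331
```

View pics/d13.png

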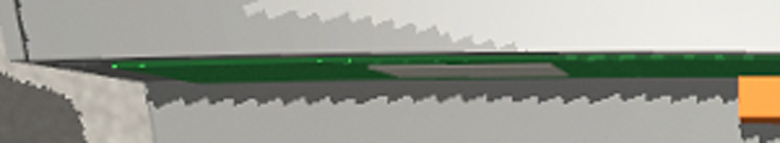

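Face bottom edge and deck front edge agree within about 0.5 mm along the whole width: the cassette is flush and square. The bolt covers its corner and the arm is clear, so I hand in.

```bash
python3 -c "
from bench import r
print(r.hand_in())"
```

```text
the job is handed in; nothing more can be done
None
```

I pushed the cassette home on its white mark, slid the orange lock across in front of it, and handed the job in with the arm clear of everything. The whole job took about 22 s.

- **Cassette:** It slid in at 2–3 N and stopped at the rigid end at about 18 N. In the wrist picture its end face lies within about 1 mm of the deck's front edge across the whole width, and it is square.
- **Lock:** I pushed it until it stopped at about 11 N. I then pushed again with the tool tilted, in case a finger was touching the housing, and it stopped at about 15 N.
    - The bolt lies in front of the cassette's corner, and the rib's inner side is at the inner end of the trough.
    - Measured travel was 17 to 18.5 mm, about 1 to 2 mm uncertain. That fits full travel if the lock started up to 3 mm in. I took the repeated firm stop as the proof.
- **Bystanders:** I did not touch any of them. The tin looked unmoved in the overhead pictures, but I did not measure the others at the end.

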